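Lock the levelling screw of a tube jig with its jam nut

ROBOT

A 6-joint arm with a two-finger parallel gripper is mounted at the origin on the work surface. World frame = base frame: x ahead of the robot, y to its left, z up, the work surface at z = 0. Lengths are in m, angles in rad, forces in N, time in s.
With the tool pointing down it reaches from about 0.4 to 0.925 m from the base axis. Payload 12.5 kg.
Tool frame: the origin (TCP) lies at the very end of the fingers, on their centre line; the grasp point (between the pads) lies 19 mm behind it (robot.grasp_offset is the distance from the TCP to the grasp point, in m); y points along the fingers, z is the direction in which the jaws open and shut, and the axes are right-handed (so a half turn about y gives the same grasp; the last joint's range is limited). The gripper opens to 95 mm and grips with 3 to 60 N. Pads are 20 mm wide; open, the fingers measure 119 mm over their backs; the gripper's body (75 mm by 180 mm) begins 59 mm behind the grasp point.
Start: joints at [-1.242, 0.491, 1.559, -0, 1.092, -0.106], TCP at [0.263, -0.567, 0.215] pointing down, gripper open.
Joint ranges: [-3.1, 3.1], [-0.84, 2.19], [0.05, 2.79], [-1.13, 4.28], [0.06, 2.93], [-2.69, 2.69]. Speed limits (rad/s): [2.22, 2.22, 2.79, 3.14, 3.14, 3.14].

INTERFACE

Orientations are given as a unit quaternion [w, x, y, z].
In Python, from bench import robot gives the robot as it stands. The module is installed in compiled form; this text tells all that it offers. Calls block until the motion is done:
- robot.movep(position, orientation): joint-space move of the TCP to a pose.
- robot.servo_line(position, velocity=0.15, ori=None, force_limit=None): straight line of the TCP; ori=None keeps the orientation; velocity is the mean speed in m/s. With force_limit (N) it stops when the force on the tool has changed by that much, and returns True; else False.
- robot.move_j(angles): joint-space move.
- robot.gripper_to(opening, strength=None): finger opening in m; strength is the grip in N (None keeps the last); returns when the fingers have stopped.
- robot.wait(seconds).
- robot.solve_ik(position, orientation): joint angles nearest the present ones, or None.
- robot.observe(): the state.
- robot.read_camera(name): name is "scene" or "top"; returns a dict with "frame" (400x640x3 uint8, blue, green, red), "range_z" (400x640 float32, m along the optical axis (not along the pixel's ray), 0 where there is no reading), "vfov" (degrees; the focal length in pixels is half the picture's height over the tangent of half this angle, whatever the lens; pixels are square), "cx", "cy" (the principal point, pixels), "k1" (the pictures are not rectified: a ray, as slopes to the right and down, at radius r is drawn at 1 + k1 r^2 times it, then the intrinsics apply), "pose" (4x4, takes a point from camera to world coordinates). Camera axes: x right, y down, z forward; pixel columns grow to the right and rows downward; lengths in m; the calibration is good to about 2 mm. A picture is of the moment at which its call begins.
A pose or a line that the arm cannot do raises robot.Unreachable and nothing moves.
- robot.hand_in(): hands the job in, once; it reports no verdict.
Trained networks look in a picture, given as the dict that the camera call returned (one of the last four; its "shot" number tells which), for a name from the list of things; names that differ only in an ending like _2 or _b are one class to them, and where a whole thing is asked for, a point or a joint stands for the part that bears it (a point fixed in the world has none). Each returns a list of dicts, best first, with "conf" (0 to 1); they miss things now and then, are a little off and sometimes report something else, mostly with a low value. They report only what shows in the picture. A call takes as long as a camera call. They do not tell look-alikes from the thing itself.
- robot.spot_in(picture, query): "point" ([x, y, z] in m, in world coordinates, good to about 4 mm: the middle of the surface that is visible of it).
The state is a dict: "time": time; "qpos": joint angles; "joint_velocities": joint speeds; "effort": joint torques, N m; "tool_pos": TCP position; "tool_rot": TCP orientation; "force": force on the tool from outside, world axes, zero at the start; "moment": the same for the moment, N m; "gripper_width": finger opening in m.
Only numpy, scipy, OpenCV 4.12 (cv2) and the standard library are available. Lean on these libraries where they do the work, as an engineer would, in place of code of your own. Each camera call takes 0.05 s, during which the arm holds its last target.

TASK

Lock the tube jig's levelling screw at its present setting: drop the yellow holding key over the screw's flat head and the fixed post beside it, so that the screw cannot turn, then swing the red-pinned lever of the jam nut clockwise (seen from above) until the nut bites and is tightened to about 0.8 N m, which is about 11 N of push at the red pin, without overtightening it. Then lift the key off and lay it flat, standing on its open side as it was, back on the black mat, leaving the screw's setting and the other things on the bench as they were.

Things in the scene. Friction and masses are not known exactly. Their poses are not given: they have to be found in the camera images.
- jig: Fixed tube jig: dark base plate 235 x 120 x 10 mm, blue screw housing 56 x 56 mm, top at 40 mm. Origin on the bench on the screw's vertical axis; z up; x points from the screw to the fixed post: a steel blade 78 mm away, 20 (x) x 10 (y) mm, rounded top 78 mm over the bench. A clamped tube, 32 mm thick, 170 mm along y, lies at x = 140 mm, top at 64 mm. Place and yaw vary.
- rest (a point): Point of the jig where the key's origin lies when the key is fitted: 39 mm along the jig's x from the screw axis, 62 mm over the bench; axes as the jig's.
- screw (a joint): Turn of the levelling screw in the jig (rad, grows clockwise from above), 0 when its flat head points exactly to the post; it starts within 0.05 of 0. It turns with only 0.05 N m, less than the nut's drag on it, so unheld it turns along with the nut. Up to 0.35 rad either way counts as the setting kept.
- screw_head (a point): Top of the brass screw, on its axis, 78 mm over the bench. The head is a flat blade 32 mm long, 10 mm thick with a rounded top, from 58 to 78 mm over the bench; it lies along the x of this point.
- nut_pin (a point): Top of the red pin, 12 mm thick, upright at the end of the jam nut's lever, 75 mm from the screw axis, from 52 to 97 mm over the bench. Lever and nut (top 53 mm) lie under the key. The lever starts on the side away from the post and swings clockwise from above by a varying 0.35 to 1.25 rad (plus up to 0.2 of play in the key) to meet its seat, dragging with 0.12 N m (1.6 N at the pin).
- nut_bite (a joint): How far the nut is tightened past meeting its seat (rad): 0 until then. The torque is 0.45 N m + 6 N m per rad of this value (6 N at the pin to begin, 11 N at 0.06, 17 N at 0.14). It stays by friction when let go, if below 0.075; higher values spring back to there. Tight is 0.025 or more; 0.14 is overtightened.
- key: Loose yellow holding key, about 0.14 kg: a channel 124 mm long (x), 23 wide (y), 21 high, open below and at both ends, slot 13 mm wide, 16 deep; a black grip rib 44 mm long (x), 12 thick (y), on its middle from 21 to 57 mm over its underside. Origin at the middle of its underside, z up. Either way round fits. Starts on the mat, open side down.
- mat_middle (a point): Middle of the top of the black rubber mat, 200 (x) x 150 (y) x 4 mm, fixed on the bench; axes along its sides. An aluminium collar 42 mm wide, 18 mm high also lies on the mat, about 50 mm to the +y side of its middle.
- collar: Loose aluminium collar, 42 mm outside, 18 mm high, on the mat; leave alone. Origin at its underside.
- hammer: Hammer lying on the bench; leave alone.
- spanner: Spanner lying on the bench; leave alone.
- oil: Green bottle 44 mm thick, 120 mm tall; leave alone. Origin at its underside.
- clip: Black tube clip with a thin lever, about 50 x 30 mm; leave alone.
- bin: Blue parts bin 160 x 110 x 50 mm; leave alone. Origin at its underside.
Mind the look-alikes: they are no part of the job. Several things look just like the key: the one meant starts farthest to the robot's left. Of the things shaped like the part that bears mat_middle, the black one is meant.

How it is judged:
By the outcome, as a careful person would: the job done as asked, in the order asked, and still so for the second after the job is handed in, with the robot touching nothing.
It also fails if it takes over 72 s, if anything falls off the work surface, if the arm or the gripper's body presses on something with over 40 N, if the wrist force passes 120 N, or if a joint passes its speed limit or range.

## Working session

There is one attempt and no reset: what is moved stays moved. The work goes in short steps, each a Python script; the robot and the scene stay as the last script left them, time stands still between calls to the robot, and variables do not carry over. Pictures are saved under pics/ and viewed, and the job is handed in when it is done.

```bash
ls; mkdir -p pics; cat > h.py <<'E'
import numpy as np, cv2
from bench import robot
def save(p,n): cv2.imwrite('pics/'+n,p['frame'])
def cloud(p):
    f=200/np.tan(np.radians(p['vfov'])/2)
    H,W=p['range_z'].shape
    u,v=np.meshgrid(np.arange(W),np.arange(H))
    xd=(u-p['cx'])/f; yd=(v-p['cy'])/f
    x,y=xd.copy(),yd.copy()
    for _ in range(20):
        s=1+p['k1']*(x*x+y*y); x=xd/s; y=yd/s
    z=p['range_z']
    P=np.stack([x*z,y*z,z,np.ones_like(z)],-1)@p['pose'].T
    P=P[...,:3]; P[z==0]=np.nan
    return P
E
python3 - <<'E'
from h import *
import pickle
for n in ['scene','top']:
    p=robot.read_camera(n); save(p,n+'0.png'); pickle.dump(p,open(n+'0.pkl','wb'))
    print(n,p['vfov'],p['cx'],p['cy'],p['k1'],p['pose'].round(3).tolist())
    for q in ['jig','screw_head','nut_pin','key','mat_middle','collar','hammer','spanner','oil','clip','bin']:
        try: print(q,[(np.round(d['point'],3).tolist(),round(d['conf'],2)) for d in robot.spot_in(p,q)])
        except Exception as e: print(q,e)
E
```

```text
pics
scene 51.357031265370345 322.38506755555176 199.76054321247634 0.010152271067388162 [[0.632, 0.578, -0.516, 1.011], [0.775, -0.463, 0.431, -0.451], [0.01, -0.672, -0.74, 0.863], [0.0, 0.0, 0.0, 1.0]]
jig [([0.643, 0.167, 0.012], 0.8)]
screw_head [([0.563, 0.164, 0.052], 0.57)]
nut_pin [([0.645, 0.17, 0.014], 0.63), ([0.529, 0.154, 0.054], 0.57)]
key [([0.225, -0.371, 0.022], 0.72), ([0.502, -0.307, 0.025], 0.55)]
mat_middle [([0.348, -0.006, 0.0], 0.88), ([0.536, -0.272, 0.006], 0.76)]
collar [([0.533, -0.228, 0.019], 0.69)]
hammer [([0.622, 0.462, 0.025], 0.64)]
spanner [([0.37, 0.361, 0.012], 0.83)]
oil [([0.462, 0.454, 0.064], 0.85)]
clip [([0.728, -0.196, 0.012], 0.62)]
bin [([0.64, -0.422, 0.006], 0.96)]
top 45.252440708054884 326.7410187686378 203.45273568883718 -0.10605785410467779 [[-0.022, -0.997, 0.069, 0.374], [-1.0, 0.022, -0.003, -0.001], [0.002, -0.069, -0.998, 1.53], [0.0, 0.0, 0.0, 1.0]]
jig [([0.627, 0.185, 0.008], 0.78), ([0.448, 0.458, 0.08], 0.42)]
screw_head [([0.555, 0.166, 0.052], 0.79)]
nut_pin [([0.624, 0.188, 0.008], 0.68), ([0.542, 0.161, 0.055], 0.66), ([0.559, 0.164, 0.051], 0.27)]
key [([0.485, -0.298, 0.022], 0.81), ([0.609, 0.47, 0.026], 0.26)]
mat_middle [([0.515, -0.263, 0.006], 0.89), ([0.34, 0.001, 0.003], 0.6)]
collar []
hammer [([0.612, 0.471, 0.025], 0.97), ([0.638, -0.438, 0.003], 0.69), ([0.518, -0.265, 0.002], 0.27), ([0.557, 0.164, 0.052], 0.19)]
spanner [([0.365, 0.367, 0.008], 0.63)]
oil [([0.449, 0.458, 0.082], 0.54), ([0.366, 0.364, 0.006], 0.39)]
clip [([0.722, -0.198, 0.018], 0.54), ([0.624, 0.184, 0.008], 0.45), ([0.557, 0.161, 0.054], 0.24)]
bin [([0.639, -0.432, 0.002], 0.74), ([0.516, -0.264, 0.003], 0.72)]
```

View pics/scene0.png

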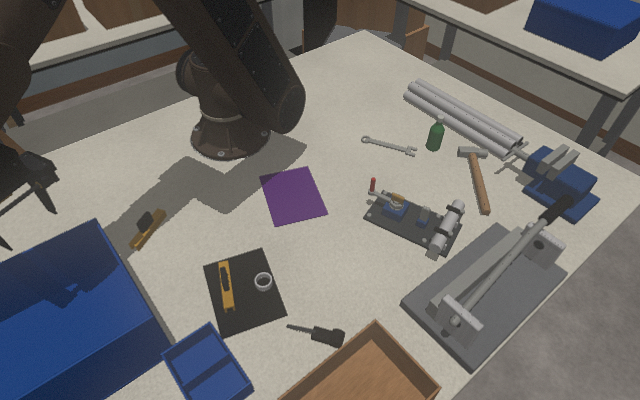

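View pics/top0.png

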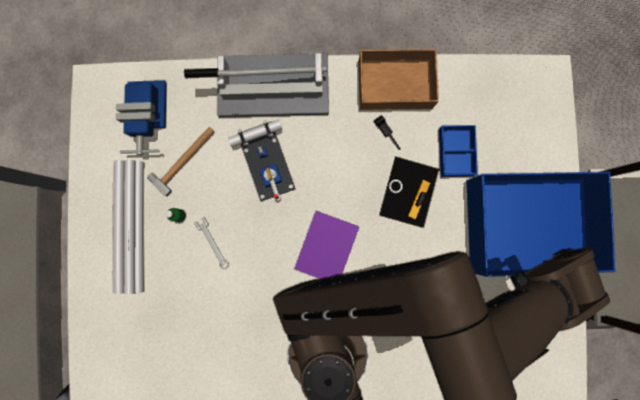

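The scene picture shows the mat (245,290) carrying one yellow key (228,285) and the collar (263,281). The second key is at (148,230), farther right at y=-0.37. The jig is at about (412,215) with the red pin at (373,185). I'll use the key on the mat (y≈-0.30), and now take precise geometry from the clouds.

```bash
python3 - <<'E'
from h import *
import pickle
for n,crops in [('scene',{'jig':(350,165,480,265),'mat':(195,240,295,340)}),('top',{'jig':(220,110,305,210),'mat':(370,145,450,235)})]:
    p=pickle.load(open(n+'0.pkl','rb')); P=cloud(p)
    for k,(a,b,c,d) in crops.items():
        im=p['frame'][b:d,a:c]; s=min(800//(c-a),600//(d-b)); cv2.imwrite(f'pics/{n}_{k}.png',cv2.resize(im,None,fx=s,fy=s,interpolation=cv2.INTER_CUBIC)); print(n,k,s)
    hsv=cv2.cvtColor(p['frame'],cv2.COLOR_BGR2HSV)
    X=P.reshape(-1,3); C=hsv.reshape(-1,3)
    m=(X[:,0]>.3)&(X[:,0]<.4)&(X[:,1]>.15)&(X[:,1]<.25); print('bench z',np.nanmedian(X[m,2]))
    # mat top
    m=(abs(X[:,0]-.52)<.12)&(abs(X[:,1]+.265)<.12)
    dark=m&(C[:,2]<60)&(X[:,2]<.009); r=cv2.minAreaRect(X[dark,:2].astype(np.float32)*1000); print('mat',r, np.nanmedian(X[dark,2]))
    yel=m&(C[:,0]>15)&(C[:,0]<32)&(C[:,1]>120); r=cv2.minAreaRect(X[yel,:2].astype(np.float32)*1000); print('key yel',r,np.nanmedian(X[yel,2]),yel.sum())
    rib=m&(X[:,2]>.05); print('rib',rib.sum(), np.nanmean(X[rib],0), cv2.minAreaRect(X[rib,:2].astype(np.float32)*1000) if rib.sum()>3 else '')
    j=(abs(X[:,0]-.57)<.12)&(abs(X[:,1]-.16)<.12)
    red=j&((C[:,0]<8)|(C[:,0]>172))&(C[:,1]>120); print('red',red.sum(),X[red].min(0),X[red].max(0), X[red&(X[:,2]>.09)].mean(0))
    for lo,hi in [(.070,.085),(.085,.11)]:
        q=j&(X[:,2]>lo)&(X[:,2]<hi); print(lo,np.round(X[q]*1000).astype(int).tolist()[:60])
E
```

```text
scene jig 6
scene mat 6
bench z 0.0013748570657032833
mat ((514.27734375, -274.1421813964844), (146.26470947265625, 197.94410705566406), 73.08304595947266) 0.005405203694769878
key yel ((482.4821472167969, -299.0918884277344), (25.66529083251953, 136.53756713867188), 65.68097686767578) 0.026269499532309115 334
rib 177 [ 0.5292231  -0.33048424  0.05733909] ((544.8279418945312, -349.5879211425781), (44.0616455078125, 190.98570251464844), 59.94729232788086)
red 9 [0.49933955 0.14012196 0.09555757] [0.50543955 0.1479174  0.10075538] [0.50284006 0.14317926 0.0981273 ]
0.07 [[499, 141, 82], [503, 141, 84], [506, 146, 84], [496, 142, 75], [500, 141, 79], [502, 142, 80], [505, 143, 81], [507, 145, 82], [497, 141, 73], [501, 140, 77], [504, 141, 78], [504, 145, 75], [506, 147, 76], [504, 138, 76], [504, 142, 73], [505, 145, 73], [506, 147, 72], [503, 139, 71], [506, 140, 72], [558, 164, 81], [556, 163, 76], [560, 163, 79], [562, 163, 81], [564, 166, 80], [559, 160, 77], [560, 163, 76], [564, 162, 79], [566, 164, 80], [566, 168, 77], [569, 168, 80], [570, 171, 78], [560, 160, 74], [562, 161, 7
[... 1927 characters left out ...]
75], [581, 172, 73], [577, 177, 83], [578, 174, 75], [578, 171, 78], [578, 169, 73], [575, 174, 78], [575, 171, 75], [575, 168, 77], [571, 174, 79], [571, 171, 80], [571, 168, 81], [568, 174, 81], [569, 172, 75], [568, 168, 79], [569, 165, 74], [566, 172, 75], [566, 169, 73], [565, 165, 80], [562, 171, 79], [562, 168, 83], [562, 165, 81], [559, 171, 78], [559, 168, 76], [559, 165, 76], [559, 163, 74], [556, 169, 76], [556, 166, 75], [556, 163, 74], [494, 148, 78]]
0.085 [[505, 149, 97], [505, 146, 98], [502, 152, 94], [502, 149, 94], [502, 146, 93], [502, 143, 90], [499, 152, 97], [499, 149, 99], [499, 146, 92], [499, 143, 96], [496, 152, 96], [495, 148, 104], [496, 146, 94], [496, 144, 88]]
```

View pics/scene_jig.png

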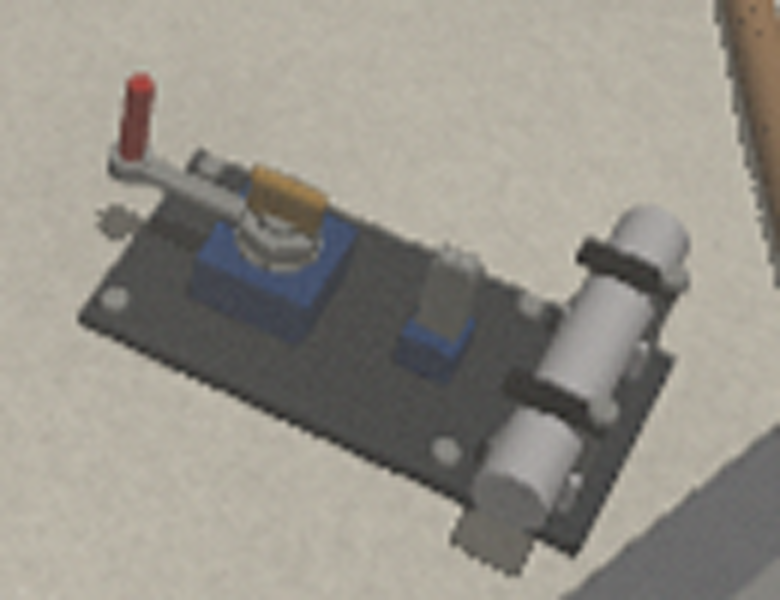

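View pics/top_jig.png

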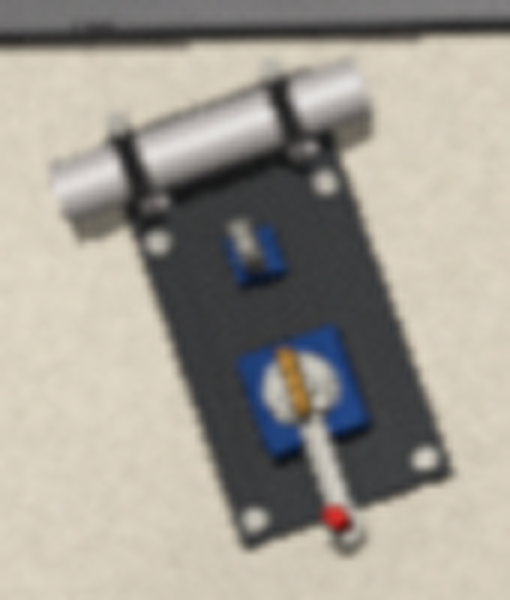

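View pics/top_mat.png

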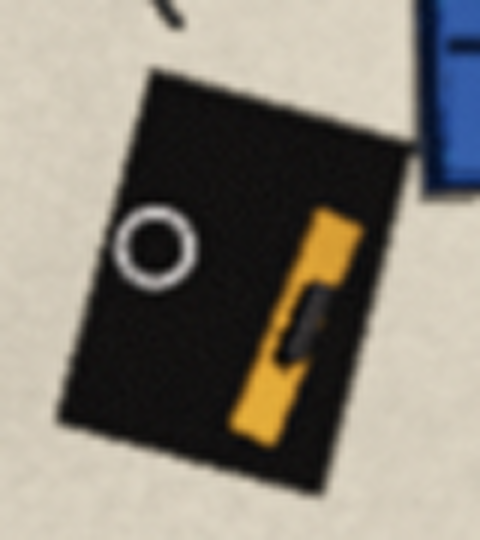

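```bash
cat > fit.py <<'E'
from h import *
import pickle,sys
from scipy.optimize import minimize
def rect(X): 
    (c,s,a)=cv2.minAreaRect(X.astype(np.float32)*1000)
    b=cv2.boxPoints((c,s,a)); e=[b[1]-b[0],b[2]-b[1]]; e=e[np.argmax([np.linalg.norm(i) for i in e])]
    ang=np.degrees(np.arctan2(e[1],e[0]))%180
    return np.round(c,1).tolist(),np.round(sorted(s),1).tolist(),round(ang,1)
def pca(X):
    c=X.mean(0); w,V=np.linalg.eigh(np.cov((X-c).T)); v=V[:,-1]; return np.round(c*1000,1).tolist(),round(np.degrees(np.arctan2(v[1],v[0]))%180,1)
def hull_fit(P,p): pass
E
python3 - <<'E'
from fit import *
for n in ['scene','top']:
    p=pickle.load(open(n+'0.pkl','rb')); P=cloud(p); X=P.reshape(-1,3)
    hsv=cv2.cvtColor(p['frame'],cv2.COLOR_BGR2HSV).reshape(-1,3)
    print(n)
    def box(x0,x1,y0,y1,z0,z1): return X[(X[:,0]>x0)&(X[:,0]<x1)&(X[:,1]>y0)&(X[:,1]<y1)&(X[:,2]>z0)&(X[:,2]<z1)]
    for nm,b in dict(rib=(.43,.54,-.345,-.25,.045,.07),key=(.42,.55,-.345,-.25,.018,.03),head=(.54,.60,.14,.20,.068,.088),post=(.62,.665,.18,.215,.068,.088),pin=(.48,.52,.13,.16,.085,.11),tube=(.63,.78,.1,.3,.05,.07),housing=(.52,.61,.12,.22,.035,.043)).items():
        B=box(*b)[:,:2]
        if len(B)>4: print(nm,len(B),rect(B),pca(B))
E
```

```text
scene
rib 119 ([487.8, -300.2], [12.2, 43.3], np.float32(156.8)) ([491.3, -301.1], np.float64(156.0))
key 351 ([486.9, -299.8], [23.4, 127.8], np.float32(156.0)) ([498.1, -303.5], np.float64(154.7))
head 64 ([573.1, 167.3], [9.9, 34.5], np.float32(19.9)) ([573.9, 166.1], np.float64(19.8))
post 41 ([647.8, 190.0], [9.3, 20.2], np.float32(27.5)) ([647.7, 190.6], np.float64(25.0))
pin 27 ([500.5, 145.1], [10.6, 12.9], np.float32(153.6)) ([502.1, 143.8], np.float64(98.8))
tube 740 ([681.3, 204.6], [94.1, 173.8], np.float32(110.3)) ([704.4, 203.6], np.float64(109.3))
housing 181 ([573.3, 166.5], [55.1, 60.4], np.float32(109.6)) ([581.2, 160.0], np.float64(57.4))
top
rib 64 ([485.7, -298.7], [13.6, 44.2], np.float32(154.9)) ([485.3, -297.5], np.float64(155.7))
key 210 ([485.9, -298.1], [24.3, 126.0], np.float32(155.8)) ([485.2, -296.2], np.float64(155.7))
head 36 ([571.7, 170.8], [8.4, 34.2], np.float32(17.5)) ([571.3, 170.5], np.float64(17.9))
post 22 ([645.5, 195.7], [9.7, 19.8], np.float32(24.9)) ([645.8, 195.8], np.float64(17.6))
pin 14 ([500.0, 147.4], [9.2, 9.7], np.float32(1.1)) ([499.8, 147.4], np.float64(165.6))
tube 538 ([679.7, 207.7], [92.1, 169.1], np.float32(107.8)) ([701.2, 214.8], np.float64(109.2))
housing 150 ([571.2, 171.0], [55.7, 55.7], np.float32(108.8)) ([569.6, 170.0], np.float64(106.0))
```

Both views agree to within 3 mm. The key is at about (486.5,-299) mm with yaw 155.8°. The screw is at about (572.4,169), the post at (646.6,193), and the pin at (500,146), giving a jig yaw of about 18.2°. Spacings of 78.0 and 75.7 mm match the given sizes. Next is reach planning.

```bash
cat >> h.py <<'E'
from scipy.spatial.transform import Rotation as R
def quat(deg):  # jaw direction (tool z) at heading deg; tool y down
    z=np.array([np.cos(np.radians(deg)),np.sin(np.radians(deg)),0]); y=np.array([0,0,-1.]); x=np.cross(y,z)
    q=R.from_matrix(np.stack([x,y,z],1)).as_quat(); return [q[3],q[0],q[1],q[2]]
E
python3 - <<'E'
from h import *
o=robot.observe(); print(o['time'],o['tool_rot'],o['force'],o['moment'],o['gripper_width'])
S=np.array([.5724,.169]); yaw=18.3
for off in (0,180):
    for nm,p,a in [('grasp',(.4866,-.2992,.028),65.8),('fit',(*(S+.039*np.array([np.cos(np.radians(yaw)),np.sin(np.radians(yaw))])),.12),108.3)]:
        j=robot.solve_ik(p,quat(a+off)); print(nm,off,None if j is None else np.round(j,2))
for th in (198,175,150,130,105):
    t=np.radians(th); 
    p=S+.075*np.array([np.cos(t),np.sin(t)])-.018*np.array([np.sin(t),-np.cos(t)])
    for off in (-90,0,90,180):
        j=robot.solve_ik((*p,.07),quat(th+off)); print(th,off,None if j is None else np.round(j,2))
E
```

```text
1.2 [-0.15250749  0.15249414 -0.69043106  0.69050124] [-0.70355506  0.36462698 -0.01074444] [0.02156701 0.062074   0.02687882] 0.09545239906301917
grasp 0 [-0.67  0.66  1.85 -0.    0.62 -1.82]
fit 0 [ 0.19  0.61  1.63 -0.    0.91 -1.7 ]
grasp 180 [-0.67  0.66  1.85 -0.    0.62  1.33]
fit 180 [ 0.19  0.61  1.63 -0.    0.91  1.44]
198 -90 [ 0.12  0.55  1.95 -0.    0.64 -1.76]
198 0 None
198 90 [ 0.12  0.55  1.95 -0.    0.64  1.38]
198 180 [ 0.12  0.55  1.95  0.    0.64 -0.19]
175 -90 [ 0.18  0.55  1.95 -0.    0.64 -1.3 ]
175 0 None
175 90 [ 0.18  0.55  1.95 -0.    0.64  1.84]
175 180 [ 0.18  0.55  1.95 -0.    0.64  0.27]
150 -90 [ 0.24  0.56  1.92 -0.    0.66 -0.81]
150 0 [ 0.24  0.56  1.92 -0.    0.66 -2.38]
150 90 [ 0.24  0.56  1.92 -0.    0.66  2.34]
150 180 [ 0.24  0.56  1.92 -0.    0.66  0.77]
130 -90 [ 0.28  0.58  1.87 -0.    0.69 -0.42]
130 0 [ 0.28  0.58  1.87 -0.    0.69 -1.99]
130 90 None
130 180 [ 0.28  0.58  1.87 -0.    0.69  1.15]
105 -90 [ 0.3   0.62  1.79 -0.    0.73  0.04]
105 0 [ 0.3   0.62  1.79 -0.    0.73 -1.53]
105 90 None
105 180 [ 0.3   0.62  1.79 -0.    0.73  1.61]
```

```bash
python3 - <<'E'
from h import *
robot.movep((.4866,-.2992,.12),quat(65.8))
robot.gripper_to(.06,25)
robot.servo_line((.4866,-.2992,.028),velocity=.1,force_limit=8)
print(robot.observe()['tool_pos'])
robot.gripper_to(0.0,25)
o=robot.observe(); print(o['time'],o['gripper_width'],o['force'])
robot.servo_line((.4866,-.2992,.16),velocity=.12)
o=robot.observe(); print(o['time'],o['gripper_width'],o['force'],o['moment'],o['tool_pos'])
S=np.array([.5724,.169]); y=np.radians(18.2)
p=S+.039*np.array([np.cos(y),np.sin(y)])
robot.movep((*p,.165),quat(108.2))
robot.servo_line((*p,.122),velocity=.1)   # key underside ~98mm
robot.wait(.3)
import pickle
for n in ['scene','top']:
    q=robot.read_camera(n); save(q,n+'1.png'); pickle.dump(q,open(n+'1.pkl','wb'))
    a,b,c,d=(350,125,480,265) if n=='scene' else (220,110,305,210)
    cv2.imwrite(f'pics/{n}1_crop.png',cv2.resize(q['frame'][b:d,a:c],None,fx=4,fy=4,interpolation=cv2.INTER_CUBIC))
o=robot.observe(); print(o['time'],o['gripper_width'],o['force'],o['tool_pos'],p)
E
```

```text
[ 0.48685275 -0.29937107  0.02851241]
5.3833 0.01203517887855971 [-0.21958539 -0.41617548  0.00355401]
6.6333 0.012012643401432018 [ 0.71282499  0.8079682  -2.19838536] [ 0.03103908 -0.21789908  0.00209029] [ 0.48633843 -0.29900045  0.15928957]
9.4167 0.011417729984171532 [-0.02427015 -0.8261137  -1.19789798] [0.6095263  0.18124939 0.12231241] [0.60944891 0.18118106]
```

View pics/scene1_crop.png

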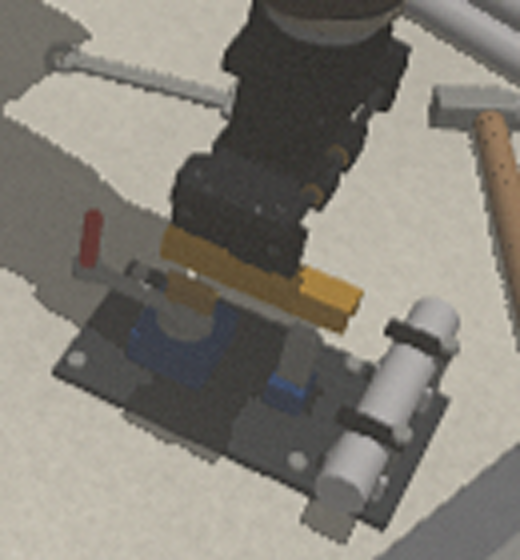

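View pics/top1_crop.png

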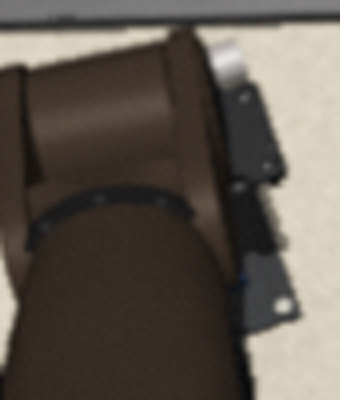

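```bash
python3 - <<'E'
from fit import *
for n in ['scene','top']:
    p=pickle.load(open(n+'1.pkl','rb')); X=cloud(p).reshape(-1,3)
    hsv=cv2.cvtColor(p['frame'],cv2.COLOR_BGR2HSV).reshape(-1,3)
    m=(abs(X[:,0]-.61)<.1)&(abs(X[:,1]-.18)<.08)&(X[:,2]>.11)&(X[:,2]<.125)&(hsv[:,0]>15)&(hsv[:,0]<32)&(hsv[:,1]>100)
    B=X[m]
    print(n,m.sum(),rect(B[:,:2]),np.median(B[:,2]))
E
```

```text
scene 317 ([610.7, 179.4], [26.0, 123.5], np.float32(19.5)) 0.1192096412454533
top 0 ([0.0, 0.0], [0.0, 0.0], np.float32(0.0)) nan
  return _methods._mean(a, axis=axis, dtype=dtype,
  ret = ret.dtype.type(ret / rcount)
```

In the crop the key (160–360, 240–320) hangs above the head and post and is aligned with them. Checking the scene camera's bias against the held key gives the same jig line within 1 mm. I'll lower it with a force guard.

```bash
python3 - <<'E'
from h import *
S=np.array([.5724,.169]); y=np.radians(18.2)
p=S+.039*np.array([np.cos(y),np.sin(y)])
hit=robot.servo_line((*p,.0855),velocity=.04,force_limit=8)
robot.wait(.2)
o=robot.observe(); print(hit,o['time'],o['gripper_width'],o['force'],o['moment'],o['tool_pos'])
E
```

```text
True 10.4833 0.011866285589869761 [-1.15979094  0.08796463  5.42897109] [0.10384875 0.02393096 0.03350949] [0.60920053 0.1811249  0.08588294]
```

It is seated at the full depth (TCP 0.0859, expected about 0.0865). I'll release and check.

```bash
python3 - <<'E'
from h import *
import pickle
S=np.array([.5724,.169]); y=np.radians(18.2)
p=S+.039*np.array([np.cos(y),np.sin(y)])
o=robot.observe()
robot.servo_line((*o['tool_pos'][:2],.0868),velocity=.02)
robot.gripper_to(.04)
robot.servo_line((*p,.17),velocity=.15)
robot.movep((.48,.02,.19),quat(108.2))
robot.gripper_to(0.0)
robot.wait(.2)
for n in ['scene','top']:
    q=robot.read_camera(n); save(q,n+'2.png'); pickle.dump(q,open(n+'2.pkl','wb'))
    a,b,c,d=(350,125,480,265) if n=='scene' else (220,110,305,210)
    cv2.imwrite(f'pics/{n}2_crop.png',cv2.resize(q['frame'][b:d,a:c],None,fx=4,fy=4,interpolation=cv2.INTER_CUBIC))
o=robot.observe(); print(o['time'],o['gripper_width'],o['force'],o['tool_pos'])
from fit import *
for n in ['scene','top']:
    p=pickle.load(open(n+'2.pkl','rb')); X=cloud(p).reshape(-1,3)
    def box(x0,x1,y0,y1,z0,z1): return X[(X[:,0]>x0)&(X[:,0]<x1)&(X[:,1]>y0)&(X[:,1]<y1)&(X[:,2]>z0)&(X[:,2]<z1)]
    for nm,b in dict(rib=(.56,.66,.14,.22,.105,.13),key=(.53,.69,.1,.24,.072,.09),pin=(.48,.52,.13,.16,.085,.11)).items():
        B=box(*b)
        if len(B)>4: print(n,nm,len(B),rect(B[:,:2]),pca(B[:,:2]),np.median(B[:,2]))
E
```

```text
14.1083 0.0005596317822106262 [-0.35023564 -0.00602938 -0.34009331] [0.47999617 0.01998029 0.18998983]
scene rib 130 ([609.7, 180.7], [15.1, 43.6], np.float32(19.5)) ([611.2, 178.1], np.float64(18.6)) 0.11734012394997945
scene key 425 ([609.4, 180.8], [28.5, 124.3], np.float32(18.9)) ([612.9, 176.8], np.float64(18.7)) 0.08329777637993963
scene pin 29 ([501.7, 143.9], [9.8, 10.7], np.float32(24.5)) ([502.4, 143.6], np.float64(60.7)) 0.09530398071132162
top rib 66 ([609.2, 184.0], [12.3, 44.4], np.float32(18.0)) ([608.1, 183.3], np.float64(18.4)) 0.11794688949905796
top key 229 ([608.9, 183.8], [23.3, 125.1], np.float32(18.5)) ([605.7, 181.4], np.float64(17.6)) 0.08259217315354195
top pin 13 ([500.5, 147.1], [9.2, 9.3], np.float32(93.7)) ([499.9, 147.5], np.float64(125.9)) 0.09842661603298253
```

View pics/scene2_crop.png

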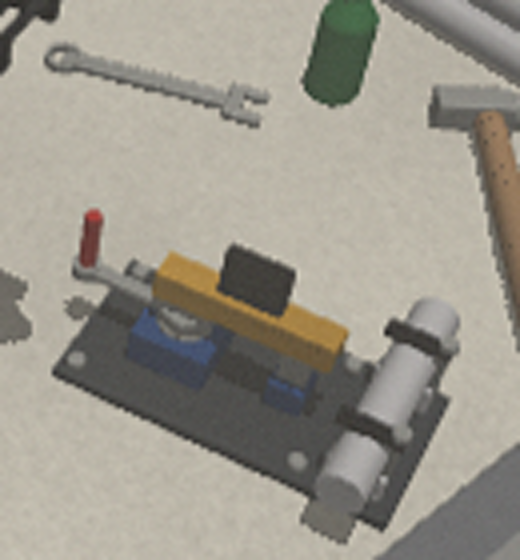

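View pics/top2_crop.png

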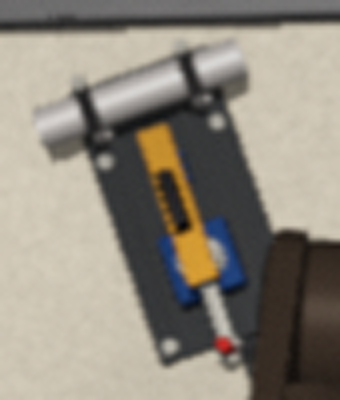

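The key sits fully over the head and post (channel top at 83 mm, yaw 18.5°) and the pin is free at (90,235). Now I'll push the pin clockwise along its arc with force feedback.

```bash
cat > push.py <<'E'
from h import *
S=np.array([.5722,.1690])
def pose(th,off=.018,z=.068):
    u=np.array([np.cos(th),np.sin(th)]); t=np.array([np.sin(th),-np.cos(th)])
    return (*(S+.075*u-off*t),z), quat(np.degrees(th)-90)
def ft(th,f0,n=5):
    F=[]
    for _ in range(n): robot.wait(.02); F.append(robot.observe()['force'])
    f=np.mean(F,0)-f0
    u=np.array([np.cos(th),np.sin(th),0]); t=np.array([np.sin(th),-np.cos(th),0])
    return round(float(-f@t),2),round(float(f@u),2),round(float(f[2]),2)
def angle():
    q=robot.observe()['tool_pos'][:2]-S; # pusher polar -> theta
    return np.arctan2(q[1],q[0])%(2*np.pi)-np.arctan2(.018,.075)
E
python3 - <<'E'
from push import *
import pickle
th=np.radians(198.4)
p,q=pose(th,.032,.14); robot.movep(p,q)
p,q=pose(th,.032); robot.servo_line(p,.12,q)
robot.wait(.2)
f0=np.mean([ (robot.wait(.02),robot.observe()['force'])[1] for _ in range(8)],0); print('tare',f0)
pickle.dump(f0,open('f0.pkl','wb'))
p,q=pose(th,.020); robot.servo_line(p,.05,q,force_limit=4); print(robot.observe()['time'],ft(th,f0))
for i in range(4):
    th-=.05; p,q=pose(th); h=robot.servo_line(p,.04,q,force_limit=5); print(h,round(th,3),round(angle(),3),robot.observe()['time'],ft(th,f0))
    if h: break
E
```

```text
tare [ 0.10627631  0.2149837  -0.10646622]
16.1083 (0.14, 0.37, 0.02)
False 3.413 3.414 16.4833 (0.2, -0.13, 0.44)
False 3.363 3.364 16.8167 (-0.16, 0.1, 0.19)
False 3.313 3.313 17.15 (-0.18, 0.25, 0.19)
False 3.263 3.264 17.4833 (0.53, -0.15, 0.04)
```

```bash
python3 - <<'E'
from push import *
q=robot.read_camera('scene')
cv2.imwrite('pics/scene3_crop.png',cv2.resize(q['frame'][125:265,350:480],None,fx=4,fy=4,interpolation=cv2.INTER_CUBIC))
print(robot.observe()['tool_pos'])
P=cloud(q).reshape(-1,3);hsv=cv2.cvtColor(q['frame'],cv2.COLOR_BGR2HSV).reshape(-1,3)
m=(abs(P[:,0]-.51)<.06)&(abs(P[:,1]-.16)<.06)&(P[:,2]>.055)&((hsv[:,0]<8)|(hsv[:,0]>172))&(hsv[:,1]>110); print(m.sum(),P[m].mean(0))
E
```

```text
[0.50005228 0.14193708 0.06801375]
0 [nan nan nan]<stdin>:6: RuntimeWarning: Mean of empty slice.
  ret = um.true_divide(
```

View pics/scene3_crop.png

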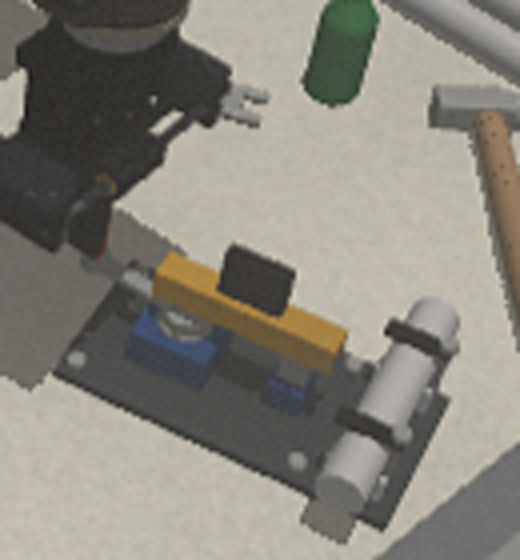

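The pin now shows just behind the fingertips (105,240) and the lever end has moved slightly, so contact may only be starting. I'll continue.

```bash
python3 - <<'E'
from push import *
import pickle
f0=pickle.load(open('f0.pkl','rb'))
th=angle()
for i in range(6):
    th-=.04; p,q=pose(th); h=robot.servo_line(p,.04,q,force_limit=5); print(h,round(th,3),round(angle(),3),robot.observe()['time'],ft(th,f0))
    if h: break
q=robot.read_camera('scene')
cv2.imwrite('pics/scene4_crop.png',cv2.resize(q['frame'][125:265,350:480],None,fx=4,fy=4,interpolation=cv2.INTER_CUBIC))
E
```

```text
False 3.225 3.226 17.8667 (1.34, -0.57, -0.18)
False 3.185 3.185 18.2 (1.26, -0.3, -0.39)
False 3.145 3.145 18.5333 (1.22, -0.51, -0.29)
False 3.105 3.106 18.8667 (1.4, -0.35, -0.22)
False 3.065 3.065 19.2 (1.22, -0.7, -0.46)
False 3.025 3.025 19.5333 (1.29, -0.38, -0.21)
```

View pics/scene4_crop.png

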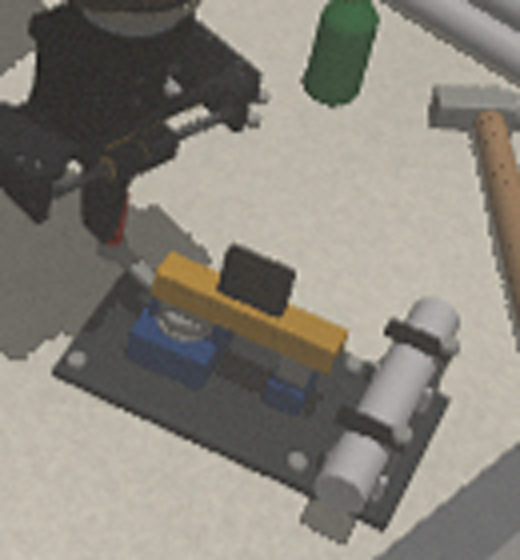

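The lever follows with a steady drag of about 1.3 N, after first taking up the key's play. I'll continue to the seat.

```bash
python3 - <<'E'
from push import *
import pickle
f0=pickle.load(open('f0.pkl','rb'))
th=angle()
for i in range(24):
    th-=.04; p,q=pose(th); h=robot.servo_line(p,.05,q,force_limit=3); f=ft(th,f0); print(h,round(th,3),round(angle(),3),round(robot.observe()['time'],2),f)
    if h or f[0]>3.5: break
E
```

```text
False 2.986 2.987 20.0 (1.3, -0.6, -0.83)
False 2.946 2.947 20.33 (1.25, -0.89, -0.24)
False 2.906 2.908 20.67 (1.1, -0.74, 0.01)
False 2.866 2.867 21.0 (1.15, -0.61, -0.41)
False 2.826 2.828 21.33 (1.74, -0.79, -0.61)
False 2.786 2.79 21.67 (4.58, -1.46, -1.0)
```

It has met the seat (4.6 N at 2.79). Now I'll tighten finely, computing the torque about the screw axis.

```bash
python3 - <<'E'
from push import *
import pickle
f0=pickle.load(open('f0.pkl','rb'))
def tq():
    F=[]
    for _ in range(6): robot.wait(.02); F.append(robot.observe()['force'])
    f=np.mean(F,0)-f0; r=robot.observe()['tool_pos'][:2]-S
    return round(float(r[0]*f[1]-r[1]*f[0]),3), np.round(f,2)
print(angle(),tq())
th=2.786
for i in range(8):
    th-=.01; p,q=pose(th); h=robot.servo_line(p,.03,q,force_limit=4); T,f=tq(); print(h,round(th,3),round(angle(),4),round(robot.observe()['time'],2),ft(th,f0,2),T,f)
    if T>.72: break
E
```

```text
2.7900425992723514 (0.394, array([-0.5 , -5.08, -0.27]))
False 2.776 2.7793 22.12 (5.47, -1.99, -0.63) 0.439 [-0.66 -5.65 -1.07]
False 2.766 2.7701 22.5 (5.95, -2.31, -0.66) 0.495 [-0.41 -6.41 -0.78]
False 2.756 2.7607 22.88 (6.53, -2.07, -0.44) 0.528 [-0.38 -6.85 -0.3 ]
False 2.746 2.7511 23.27 (7.14, -1.88, -1.0) 0.548 [-0.73 -7.07 -0.9 ]
False 2.736 2.7421 23.65 (6.85, -1.92, -0.85) 0.61 [-0.89 -7.85 -0.78]
False 2.726 2.7329 24.03 (7.57, -2.6, -0.34) 0.634 [-0.84 -8.17 -0.78]
False 2.716 2.7238 24.42 (7.67, -2.66, -0.52) 0.65 [-1.15 -8.33 -0.48]
False 2.706 2.7144 24.8 (8.35, -2.72, -0.67) 0.696 [-0.97 -8.96 -0.53]
```

```bash
python3 - <<'E'
from push import *
import pickle
f0=pickle.load(open('f0.pkl','rb'))
def tq():
    F=[]
    for _ in range(10): robot.wait(.02); F.append(robot.observe()['force'])
    f=np.mean(F,0)-f0; r=robot.observe()['tool_pos'][:2]-S
    return round(float(r[0]*f[1]-r[1]*f[0]),3), np.round(f,2)
th=2.706
for i in range(2):
    th-=.008; p,q=pose(th); h=robot.servo_line(p,.03,q,force_limit=4); T,f=tq(); print(h,round(th,3),round(angle(),4),round(robot.observe()['time'],2),T,f)
    if T>.74: break
# back off
for off in (.022,.045):
    p,q=pose(th,off); robot.servo_line(p,.06,q)
o=robot.observe(); print(o['time'],o['force']-f0)
p,q=pose(th,.045,.165); robot.servo_line(p,.2,q)
robot.movep((.45,.0,.2),quat(108.2))
robot.gripper_to(.05,25)
from fit import *
for n in ['scene','top']:
    p=robot.read_camera(n); pickle.dump(p,open(n+'5.pkl','wb')); X=cloud(p).reshape(-1,3)
    a,b,c,d=(350,125,480,265) if n=='scene' else (220,110,305,210)
    cv2.imwrite(f'pics/{n}5_crop.png',cv2.resize(p['frame'][b:d,a:c],None,fx=4,fy=4,interpolation=cv2.INTER_CUBIC))
    def box(x0,x1,y0,y1,z0,z1): return X[(X[:,0]>x0)&(X[:,0]<x1)&(X[:,1]>y0)&(X[:,1]<y1)&(X[:,2]>z0)&(X[:,2]<z1)]
    for nm,b in dict(rib=(.56,.66,.14,.22,.105,.13),key=(.53,.69,.1,.24,.072,.09),pin=(.48,.55,.14,.26,.088,.11)).items():
        B=box(*b)
        if len(B)>4: print(n,nm,len(B),rect(B[:,:2]),pca(B[:,:2]),np.median(B[:,2]))
print(robot.observe()['time'])
E
```

```text
False 2.698 2.7069 25.25 0.7 [-0.96 -9.03 -0.8 ]
False 2.69 2.6994 25.67 0.743 [-0.91 -9.6  -0.84]
26.45 [-0.17664978 -0.09068661  0.07398327]
scene rib 135 ([610.2, 180.0], [15.0, 43.4], np.float32(15.9)) ([611.7, 177.8], np.float64(18.6)) 0.11734872643487548
scene key 432 ([609.5, 179.7], [27.8, 124.0], np.float32(17.2)) ([613.0, 176.5], np.float64(18.1)) 0.08303861858258982
scene pin 23 ([501.7, 188.1], [8.6, 11.0], np.float32(83.2)) ([502.0, 188.1], np.float64(55.8)) 0.09600220164799389
top rib 63 ([608.8, 183.7], [12.2, 44.6], np.float32(17.1)) ([607.8, 182.8], np.float64(18.5)) 0.11815073634778028
top key 234 ([609.1, 183.2], [23.1, 124.3], np.float32(17.7)) ([606.1, 180.7], np.float64(16.8)) 0.08223002560037196
top pin 13 ([498.7, 192.9], [9.0, 9.6], np.float32(92.0)) ([499.6, 192.8], np.float64(112.1)) 0.09481648996195058
29.1833
```

View pics/scene5_crop.png

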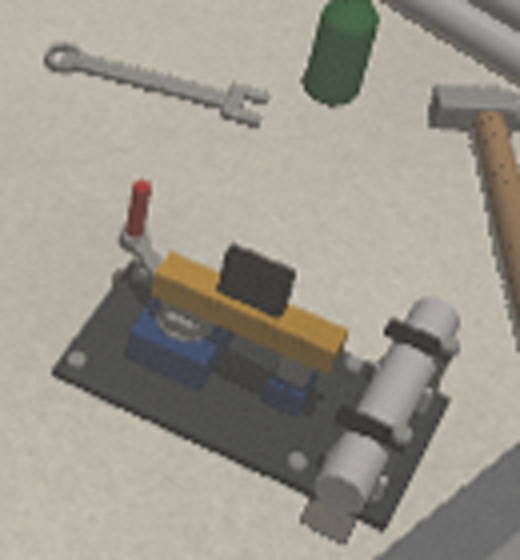

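View pics/top5_crop.png

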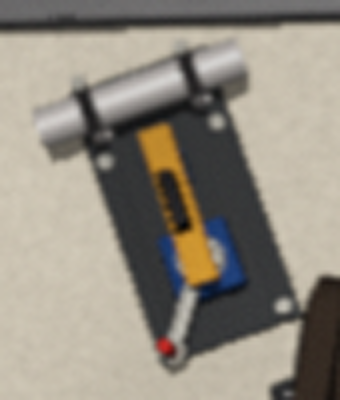

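The lever has swung about 0.6 rad and the key is still seated. Torque is about 0.70–0.74 N m, so a bite of about 0.045, within the 0.025–0.075 band that holds. Now I'll lift the key off.

```bash
python3 - <<'E'
from h import *
import pickle
p=(.6093,.1812)
robot.movep((*p,.17),quat(108.0))
h=robot.servo_line((*p,.0872),velocity=.1,force_limit=6); print(h,robot.observe()['tool_pos'])
robot.gripper_to(0.0,30)
o=robot.observe(); print(o['time'],o['gripper_width'],o['force'],o['moment'])
h=robot.servo_line((*p,.125),velocity=.05,force_limit=25); 
o=robot.observe(); print(h,o['time'],o['gripper_width'],o['force'],o['tool_pos'])
robot.servo_line((*p,.17),velocity=.12)
robot.movep((.4866,-.2992,.14),quat(65.8)); robot.wait(.2)
from fit import *
for n in ['scene','top']:
    q=robot.read_camera(n); pickle.dump(q,open(n+'6.pkl','wb')); save(q,n+'6.png'); X=cloud(q).reshape(-1,3)
    def box(x0,x1,y0,y1,z0,z1): return X[(X[:,0]>x0)&(X[:,0]<x1)&(X[:,1]>y0)&(X[:,1]<y1)&(X[:,2]>z0)&(X[:,2]<z1)]
    for nm,b in dict(head=(.54,.60,.14,.20,.068,.088),post=(.62,.665,.18,.215,.068,.088),pin=(.48,.55,.14,.26,.088,.11)).items():
        B=box(*b)
        if len(B)>4: print(n,nm,len(B),rect(B[:,:2]),pca(B[:,:2]),np.median(B[:,2]))
o=robot.observe(); print(o['time'],o['gripper_width'],o['force'],o['moment'])
E
```

```text
False [0.60961434 0.18120804 0.0878    ]
31.8167 0.012204063463692797 [-0.00754802 -1.73255735  0.40766365] [-0.3136334  -0.26929054  0.05860695]
False 32.725 0.01183203201270489 [ 0.60340264  0.60687127 -1.71094788] [0.60913771 0.18123126 0.12476489]
scene head 66 ([573.4, 167.3], [11.4, 33.9], np.float32(11.5)) ([574.0, 166.2], np.float64(12.3)) 0.07660044323648363
scene post 41 ([646.7, 191.1], [9.4, 20.3], np.float32(15.7)) ([647.1, 190.8], np.float64(23.7)) 0.07521818123793855
scene pin 18 ([500.5, 187.7], [8.0, 11.7], np.float32(135.9)) ([501.5, 187.1], np.float64(137.9)) 0.09682089360828999
top head 37 ([572.0, 171.3], [9.8, 33.2], np.float32(14.7)) ([570.8, 170.4], np.float64(14.0)) 0.07513795042753135
top post 21 ([646.2, 196.7], [9.9, 20.7], np.float32(14.5)) ([646.1, 196.2], np.float64(15.9)) 0.07509696545098365
top pin 12 ([498.3, 192.0], [8.6, 9.4], np.float32(0.2)) ([499.0, 192.4], np.float64(162.1)) 0.09691733113106926
35.3583 0.01181665830599223 [-0.03980709 -0.40415578 -1.60385557] [ 0.10311527 -0.12544655  0.02670843]
```

View pics/scene6.png

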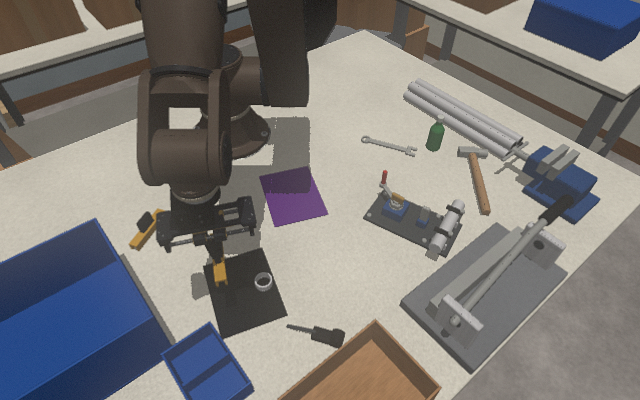

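The screw turned only about 0.09 rad (limit 0.35), the pin stayed put, and the key is held over its mat spot at (220,270). I'll lay it down.

```bash
python3 - <<'E'
from h import *
import pickle
p=(.4866,-.2992)
robot.servo_line((*p,.045),velocity=.1)
h=robot.servo_line((*p,.0275),velocity=.03,force_limit=4); robot.wait(.1)
o=robot.observe(); print(h,o['tool_pos'],o['force'])
robot.gripper_to(.04)
robot.servo_line((*p,.16),velocity=.12)
robot.movep((.45,.0,.22),quat(65.8)); robot.wait(.5)
from fit import *
for n in ['scene','top']:
    q=robot.read_camera(n); save(q,n+'7.png'); X=cloud(q).reshape(-1,3)
    a,b,c,d=(195,225,295,340) if n=='scene' else (370,145,450,235)
    cv2.imwrite(f'pics/{n}7_crop.png',cv2.resize(q['frame'][b:d,a:c],None,fx=4,fy=4,interpolation=cv2.INTER_CUBIC))
    def box(x0,x1,y0,y1,z0,z1): return X[(X[:,0]>x0)&(X[:,0]<x1)&(X[:,1]>y0)&(X[:,1]<y1)&(X[:,2]>z0)&(X[:,2]<z1)]
    for nm,b in dict(rib=(.43,.54,-.345,-.25,.045,.07),key=(.42,.55,-.345,-.25,.018,.03),head=(.54,.60,.14,.20,.068,.088),pin=(.48,.55,.14,.26,.088,.11)).items():
        B=box(*b)
        if len(B)>4: print(n,nm,len(B),rect(B[:,:2]),np.median(B[:,2]))
print(robot.observe()['time'])
E
```

```text
True [ 0.48647405 -0.29918927  0.02903495] [-0.17130075 -0.09238346  3.84559337]
scene rib 120 ([487.8, -300.3], [12.1, 45.8], np.float32(155.9)) 0.06158704681835281
scene key 353 ([486.5, -299.6], [23.2, 126.8], np.float32(155.9)) 0.026246350935257623
scene head 65 ([573.2, 167.0], [10.1, 34.2], np.float32(9.9)) 0.07648847698709538
scene pin 20 ([501.8, 187.2], [8.8, 10.5], np.float32(133.5)) 0.09658503829965104
top rib 66 ([485.2, -297.9], [12.5, 43.7], np.float32(154.2)) 0.05867369964363045
top key 196 ([485.3, -298.0], [24.5, 124.5], np.float32(155.5)) 0.024019983256523658
top head 37 ([571.9, 171.2], [10.1, 32.4], np.float32(12.6)) 0.07645892074057192
top pin 14 ([498.5, 192.7], [9.4, 10.1], np.float32(87.3)) 0.09663731029024702
40.8
```

View pics/scene7.png

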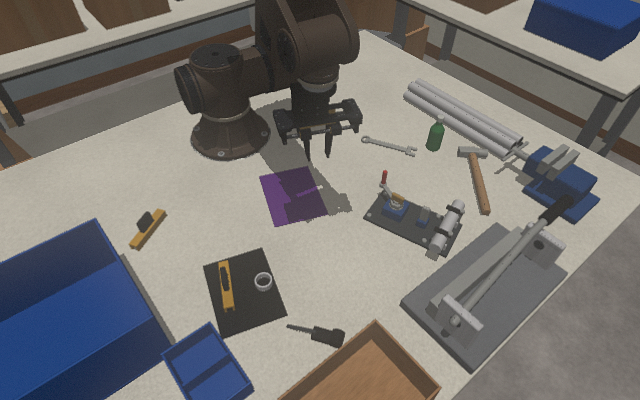

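View pics/top7_crop.png

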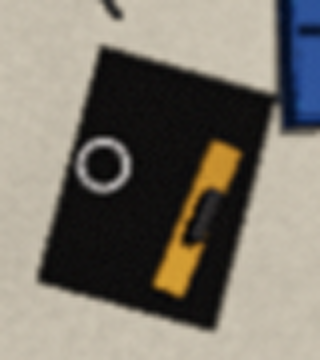

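The key lies flat on the mat at (228,285), as it was, the collar is untouched at (263,281), and the robot is clear of everything.

```bash
python3 -c "
from bench import robot
print(robot.hand_in())"
```

```text
the job is handed in; nothing more can be done
None
```

The levelling screw is locked at its setting and the job is handed in at about 41 s of the 72 s allowed; the hand-in reports no verdict.

**What I did:** I fitted the yellow key from the mat over the screw head and post; it seated at full depth. I pushed the red pin clockwise about 0.6 rad, past its seat, until the nut was tight. Then I lifted the key off and laid it back on the mat.

**Last checks:**
- **Key:** it lies flat on its open side, within about 1 mm and 1° of where it started.
- **Screw:** the head turned about 0.1 rad (limit 0.35). This was play in the key.
- **Nut:** the pin stayed where I left it after I let go and after the key came off.
- **Other things:** the collar, spanner, bottle and hammer look undisturbed in the last picture.

**Tightness is slightly under the target.** I measured about 0.70–0.74 N m (9.6 N at the pin) against 0.8 N m asked. By torque that is a bite of about 0.045, but by the angle the fingers moved it is up to about 0.08, since the contact slid a little. Both are above the 0.025 that counts as tight and well below the 0.14 that counts as overtightened.

**Camera disagreement:** the two cameras disagreed by about 3–4 mm sideways at the jig. I averaged them and used the held key to check the result before fitting.

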